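# File the coin box

### The arm

A 6-joint arm with a two-finger parallel gripper is mounted at the origin on the work surface. World frame = base frame: x ahead of the robot, y to its left, z up, the work surface at z = 0. Lengths are in m, angles in rad, forces in N, time in s.
With the tool pointing down it reaches from about 0.35 to 0.975 m from the base axis. Payload 4.9 kg.
Tool frame: the origin (TCP) lies at the centre of the arm's flange, where the gripper is bolted on; the fingertips stand r.nose_length ahead of it and the grasp point (between the pads) lies 155 mm ahead of it (r.nose_length is the distance from the TCP to the fingertips, in m); z points along the fingers, y is the line along which they close (so a half turn about z gives the same grasp; the last joint's range is limited). The gripper opens to 85 mm and grips with 20 to 120 N. Pads are 22 mm wide; open, the fingers measure 114 mm over their backs; the gripper's body (76 mm by 85 mm) begins 54 mm behind the grasp point. The pads swing forward as they close: fully open they stand 13 mm farther back than shut.
Start: joints at [1.085, 0.053, 1.613, -0, 1.476, -0.119], TCP at [0.224, 0.583, 0.405] pointing down, gripper open.
Joint ranges: [-3.01, 3.01], [-1.01, 2.22], [0.06, 2.58], [-1.02, 4.17], [0.09, 2.62], [-3.14, 3.14]. Speed limits (rad/s): [2.57, 2.57, 3.14, 3.14, 3.14, 3.14].

### API

Orientations are given as a unit quaternion [x, y, z, w].
In Python, from cell import r gives the robot as it stands. The module is installed in compiled form; this text tells all that it offers.
- The arm moves only by the tool drive_tool, never from a script. Its argument "steps" is a list of rows, each a list of 7 numbers: the turn, a rotation vector about the tool's x, y, z in rad, then the shift along the tool's x, y, z in cm, then the opening, from 0 (shut) to 1 (fully open). In form: [[wx, wy, wz, tx, ty, tz, jaw], ...]. A call has 1 to 12 rows; each row is the pose to reach, as a shift and turn from the pose commanded when the call began, along the tool's axes at that moment; what a row does not reach only later rows make up. A row lasts 1/10 s, in which the tool goes at most 50 mm and 8.59 degrees, less where a joint would pass 70% of its speed; a pose out of reach is approached as far as the arm can. A call with a gripper value outside its range is refused whole. The fingers move at their own pace and stop on an object; the grip force is fixed at half the most. Time passes only in rows, so rows that repeat a pose let the fingers close. It gives the time, the measured TCP pose, the force, the opening and the grip force at its end, in the units of the state.
- r.get_state(): the state, without advancing time (a new reading comes with each control period).
- r.read_camera(name): name is "side" or "top" or "wrist"; returns the picture (420x560x3 uint8, blue, green, red); there is no depth.
- r.camera_info(name): a dict with "K" (3x3 intrinsics, pixels), "k1" (the pictures are not rectified: a ray, as slopes to the right and down, at radius r is drawn at 1 + k1 r^2 times it, then the intrinsics apply), "extrinsics" (4x4, takes a point from camera to world coordinates). Camera axes: x right, y up, looking along -z (the intrinsics and any distortion apply to the point x, -y, -z); pixel columns grow to the right and rows downward; lengths in m; the calibration is good to about 2 mm. A picture is of the moment at which its call begins: read the wrist's pose just before it. camera_info takes no time and is no camera call; for the wrist camera it gives the pose at the moment of the call.
- r.sign_off(): hands the job in; it is judged then, once.
The state is a dict: "time": time; "q": joint angles; "qvel": joint speeds; "joint_efforts": joint torques, N m; "eef_pos": TCP position; "tool_rot": TCP orientation; "contact_force": force on the tool from outside, world axes, zero at the start; "ft_torque": the same for the moment, N m; "width": finger opening in m; "gripper_force": force on a finger pad.
Only numpy, scipy, OpenCV 4.12 (cv2) and the standard library are available. Lean on these libraries where they do the work, as an engineer would, in place of code of your own. Each camera call takes 0.05 s, during which the arm holds its last target. There are 200 camera calls.

### The job

A coin storage box stands on end in front of the one empty bay of the rack. Push it near its top so that it tips over towards that bay and lies on the bench with its lid up, then push it endwise along the bench into the empty bay until it is fully home against the back. Only push it, never lift or carry it, and leave everything else on the bench where it is.

Things in the scene. Friction and masses are not known exactly. Their poses are not given: they have to be found in the camera images.
- box: Coin storage box, 58 x 58 x 180 mm, 0.25 to 0.5 kg: black, with a buff card lid (white label) covering one whole long face. Starts upright on one end. Origin: centre of the end it stands on; z runs along its 180 mm length (up at the start); the lid is the face 29 mm along +y, at the start looking away from the rack.
- box_mid (a point): The middle of that box, 90 mm from each end.
- bay_empty: Empty bay: fixed floorless plywood channel, walls 40 mm high, 68 mm clear inside (flared to 88 mm over the last 25 mm at the mouth), 150 mm deep, 94 mm pitch to the next bay. Origin: on the bench, middle of the mouth; y points out of the mouth towards the standing box, x across. Back at y = -150 mm: a box that is home has its middle at y = -60 mm and sticks out of the mouth by 30 mm.
- filed_b: Same kind of box, already filed lying in another bay, lid up; 180 mm along its y, 58 mm wide and high. Origin: centre of its underside. Bystander.
- filed_c: Another filed box, as filed_b. Bystander.
- capsules: Stack of five round clear coin capsules (one piece), 38 mm across, 45 mm high, loose, standing on the bench in front of a filed box. Origin: centre of its underside. Bystander.
- jar: Small amber jar, 38 mm across, 62 mm high, loose, standing on the bench in front of the other filed box. Origin: centre of its underside. Bystander.
- loupe: Black loupe, 40 mm across, 34 mm high, loose, left of the work. Origin: centre of its underside. Bystander.
- brush: Brush 150 mm long lying on the bench beyond the work. Bystander.
- holders: Stack of square card coin holders (one piece), 53 x 52 mm, 28 mm high, loose, left of the work. Origin: centre of its underside. Bystander.

How it is judged:
On the way, in this order (a step that is already met when the one before it is completed fails the run):
1. the box has been tipped over and lies on the bench, lid up, still short of home (angle between box's own y axis and vertical below 0.12 rad and height (world z) of box_mid below 0.035 m and y of box_mid in the frame of bay_empty above -0.03 m), for 0.2 s.
2. the box is home in the empty bay (angle between box's own y axis and vertical below 0.12 rad and y of box_mid in the frame of bay_empty between -0.066 and -0.053 m and x of box_mid in the frame of bay_empty between -0.01 and 0.01 m and height (world z) of box_mid below 0.035 m and angle between the z axis of box and the y axis of bay_empty, either way round below 0.12 rad), for 0.2 s.
At the end, for the whole second after the job is handed in: The box lies at rest on the bench inside the empty bay, lid up (within 7 degrees), lengthwise in the bay, no more than 7 mm short of the back, and every other loose thing is within 12 mm (filed boxes 15 mm) of where it started (all of step 2 and linear speed of box below 0.02 m/s and distance of each of filed_b, filed_c from where it was at the start of the episode below 0.015 m and distance of each of capsules, jar, loupe, brush, holders from where it was at the start of the episode below 0.012 m); the robot touches nothing.
It fails at once if the box is lifted off the bench or carried (height (world z) of box_mid above 0.105 m or (angle between box's own z axis and vertical below 0.12 rad and height (world z) of box above 0.008 m) or (angle between box's own z axis and vertical above 1.4 rad and height (world z) of box_mid above 0.055 m)).
It fails at once if a filed box is moved more than 15 mm (distance of any of filed_b, filed_c from where it was at the start of the episode above 0.015 m).
It fails at once if the capsules, jar, loupe, brush or card holders are moved more than 12 mm (distance of any of capsules, jar, loupe, brush, holders from where it was at the start of the episode above 0.012 m).
It also fails if it takes over 45 s, if anything falls off the work surface, if the arm or the gripper's body presses on something with over 40 N, if the wrist force passes 120 N, or if a joint passes its speed limit or range.

## Working session

There is one attempt and no reset: what is moved stays moved. The work goes in short steps, Python scripts to look and compute and a tool call to move; the robot and the scene stay as the last step left them, time stands still between calls to the robot, and variables do not carry over. Pictures are saved under pics/ and viewed, at most 10 in all, crops included, and the job is handed in when it is done.

Besides the shell and the picture viewer there is one more tool, called after "Request:" as name(argument=value, ...) on one line, values as JSON. drive_tool: Moves the arm, as the interface text tells. Its arguments: {"type":"object","properties":{"steps":{"type":"array","items":{"type":"array","items":{"type":"number"}}}},"required":["steps"]}

```bash
mkdir -p pics; python3 - <<'E'
from cell import r
import cv2,numpy as np
for n in("side","top"):
    cv2.imwrite(f"pics/{n}0.png",r.read_camera(n)); i=r.camera_info(n); print(n,np.round(i["K"],1).tolist(),i["k1"],np.round(i["extrinsics"],3).tolist())
s=r.get_state(); print(r.nose_length,s["time"],s["eef_pos"],s["tool_rot"])
E
```

```text
side [[398.7, 0.0, 290.8], [0.0, 398.7, 204.7], [0.0, 0.0, 1.0]] -0.004767990496303192 [[0.839, 0.304, -0.452, 0.218], [-0.545, 0.481, -0.687, -0.434], [0.008, 0.822, 0.57, 0.543], [0.0, 0.0, 0.0, 1.0]]
top [[399.4, 0.0, 279.2], [0.0, 399.4, 213.8], [0.0, 0.0, 1.0]] -0.11930041344505382 [[0.02, 0.996, -0.092, 0.469], [-1.0, 0.021, 0.004, 0.141], [0.006, 0.092, 0.996, 1.12], [0.0, 0.0, 0.0, 1.0]]
0.1734 0.1 [0.2240463  0.58320461 0.40356568] [ 1.82372888e-01  9.83228988e-01 -8.98590252e-04 -2.80545241e-04]
```

View pics/side0.png

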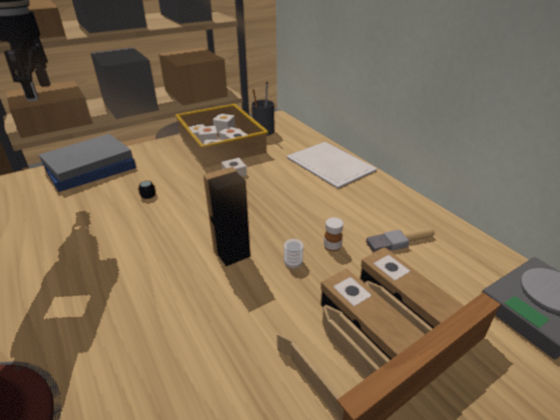

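View pics/top0.png

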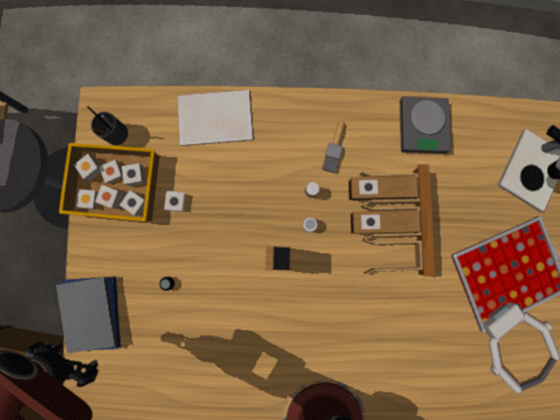

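The side view shows the box standing at about (228,215), with the rack at lower right. In the top view the box top is at (282,258), the empty bay lies between its walls at about rows 240 and 270 with its mouth near column 368, and the filed boxes are at rows 187 and 222. I'll enlarge both.

```bash
python3 - <<'E'
import cv2
a=cv2.imread("pics/top0.png")[165:290,255:445]; cv2.imwrite("pics/top0c.png",cv2.convertScaleAbs(cv2.resize(a,None,fx=4,fy=4,interpolation=cv2.INTER_CUBIC),alpha=1.7))
a=cv2.imread("pics/side0.png")[160:350,195:460]; cv2.imwrite("pics/side0c.png",cv2.convertScaleAbs(cv2.resize(a,None,fx=3,fy=3,interpolation=cv2.INTER_CUBIC),alpha=1.7))
E
```

```text
(no output)
```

View pics/top0c.png

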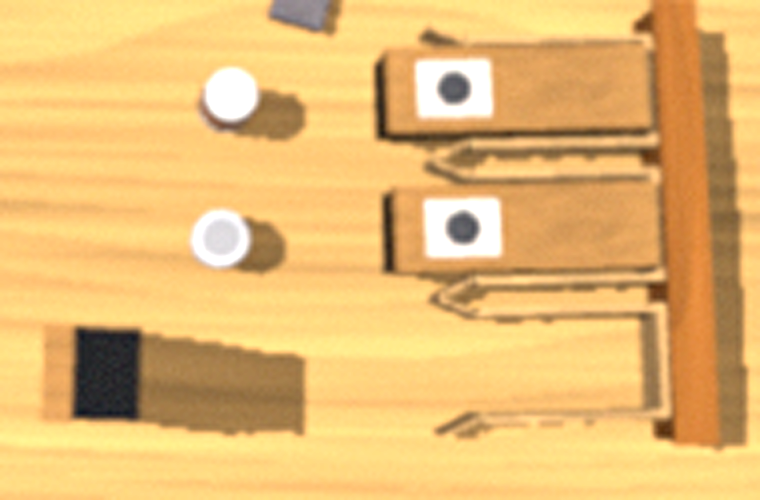

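View pics/side0c.png

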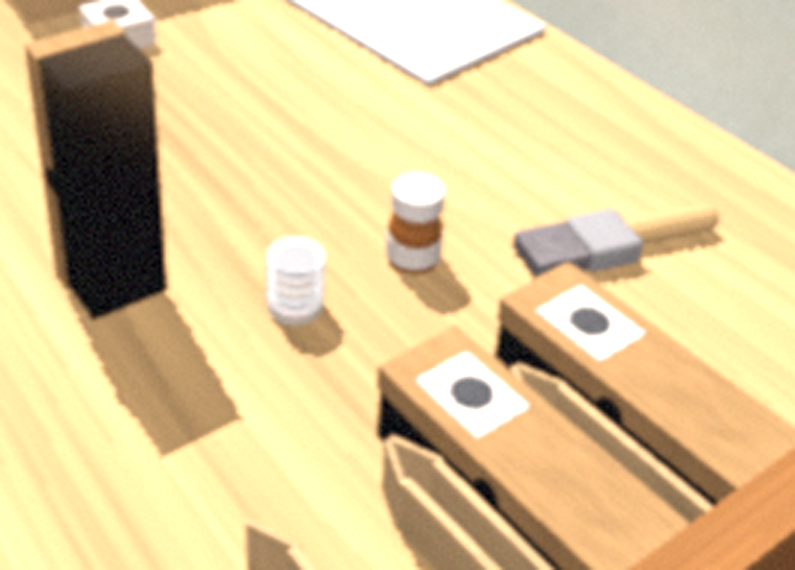

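In the top crop, the box top spans about (43..140, 327..419), with the lid strip on the left, away from the rack. The bay's inner wall tops are at rows of about 316 and 410, and its back is near column 643 at floor level. In the side crop, the box's bottom corners are at (62,280), (95,317) and (165,290).

```bash
cat > h.py <<'E'
from cell import r
import cv2,numpy as np
from scipy.optimize import brentq
def w(cam,u,v,z):
    i=r.camera_info(cam);K=np.array(i["K"]);E=np.array(i["extrinsics"])
    p=np.array([(u-K[0,2])/K[0,0],(v-K[1,2])/K[1,1]]);rd=np.hypot(*p)
    ru=brentq(lambda x:x*(1+i["k1"]*x*x)-rd,0,1.5);p=p*ru/max(rd,1e-9)
    d=E[:3,:3]@np.array([p[0],-p[1],-1]);o=E[:3,3]
    return np.round(o+d*(z-o[2])/d[2],4)
T=lambda x,y,z:w("top",255+x/4,165+y/4,z)
S=lambda x,y,z:w("side",195+x/3,160+y/3,z)
E
python3 - <<'E'
from h import *
print("box top");[print(T(*p,.18)) for p in((43,326),(140,328),(140,418),(43,420))]
print("side top");[print(S(*p,.18)) for p in((30,45),(110,25),(152,62))]
print("side bot");[print(S(*p,0)) for p in((62,280),(95,317),(165,290))]
print("walls up in",[T(*p,.04) for p in((475,319),(640,314))])
print("walls low top/bot",[T(*p,.04) for p in((475,414),(665,414))],[T(*p,.0) for p in((475,412),(665,408))])
print("mouth tips",T(437,300,.04),T(437,432,.04),T(437,432,0))
print("back",T(643,350,0),T(665,350,.04))
print("filed b end",[T(*p,.058) for p in((385,50),(390,135),(392,188),(395,270))])
print("caps,jar",T(220,238,.045),T(230,96,.062))
E
```

```text
box top
[0.4787 0.1677 0.18  ]
[0.4786 0.1108 0.18  ]
[0.4261 0.1098 0.18  ]
[0.4238 0.1665 0.18  ]
side top
[0.427  0.1636 0.18  ]
[0.4778 0.1601 0.18  ]
[0.4793 0.1077 0.18  ]
side bot
[0.4253 0.1569 0.    ]
[0.4285 0.1122 0.    ]
[0.4793 0.1107 0.    ]
walls up in [array([ 0.4902, -0.1216,  0.04  ]), array([ 0.4954, -0.2368,  0.04  ])]
walls low top/bot [array([ 0.4259, -0.1219,  0.04  ]), array([ 0.4273, -0.2543,  0.04  ])] [array([ 0.4257, -0.1317,  0.    ]), array([ 0.43 , -0.269,  0.   ])]
mouth tips [ 0.5027 -0.0954  0.04  ] [ 0.4135 -0.0959  0.04  ] [ 0.4114 -0.1047  0.    ]
back [ 0.4709 -0.2529  0.    ] [ 0.471  -0.2544  0.04  ]
filed b end [array([ 0.6705, -0.0558,  0.058 ]), array([ 0.6125, -0.0593,  0.058 ]), array([ 0.5767, -0.0607,  0.058 ]), array([ 0.5217, -0.063 ,  0.058 ])]
caps,jar [0.5417 0.0535 0.045 ] [0.6359 0.0494 0.062 ]
```

```bash
cat >> h.py <<'E'
from scipy.spatial.transform import Rotation as R
def move(p,a=0.035):
    s=r.get_state();Q=R.from_quat(s["tool_rot"]);c,n=np.cos(a),np.sin(a)
    G=R.from_matrix(np.array([[-n,c,0],[c,n,0],[0,0,-1]]))
    print("t",s["time"],"turn",np.round((Q.inv()*G).as_rotvec(),4),"shift cm",np.round(Q.inv().apply(np.array(p)-s["eef_pos"])*100,2),"w",s["width"],"f",np.round(s["contact_force"],2))
E
python3 -c "
from h import *
move([.45,.215,.33])"
```

```text
t 0.1 turn [-1.800e-03  9.000e-04  1.169e+00] shift cm [-34.3  -26.25   7.4 ] w 0.08550775367275046 f [-0.28 -0.08  0.23]
```

Request:
drive_tool(steps=[[0, 0, 1.17, -34.3, -26.2, 0, 0.3], [0, 0, 1.17, -34.3, -26.2, 0, 0.3], [0, 0, 1.17, -34.3, -26.2, 0, 0.3], [0, 0, 1.17, -34.3, -26.2, 0, 0.3], [0, 0, 1.17, -34.3, -26.2, 0, 0.3], [0, 0, 1.17, -34.3, -26.2, 0, 0.3], [0, 0, 1.17, -34.3, -26.2, 0, 0.3], [0, 0, 1.17, -34.3, -26.2, 0, 0.3], [0, 0, 1.17, -34.3, -26.2, 0, 0.3], [0, 0, 1.17, -34.3, -26.2, 7.4, 0.3], [0, 0, 1.17, -34.3, -26.2, 7.4, 0.3], [0, 0, 1.17, -34.3, -26.2, 7.4, 0.3]])

```text
time: 1.3
eef_pos: [0.4488, 0.2149, 0.3255]
tool_rot: [0.695, 0.719, -0.004, -0.002]
contact_force: [0.8, 0.1, -0.5]
width: 0.0257
gripper_force: 0.0
```

```bash
python3 -c "
from h import *
move([.45,.215,.33])
a=np.vstack([r.read_camera('side')[100:300,150:430],r.read_camera('top')[160:300,200:480]])
cv2.imwrite('pics/pre.png',cv2.resize(a,None,fx=1.7,fy=1.7))"
```

```text
t 1.3 turn [-0.0095  0.0025 -0.0019] shift cm [ 0.01  0.12 -0.45] w 0.025697234524963336 f [ 0.81  0.07 -0.5 ]
```

View pics/pre.png

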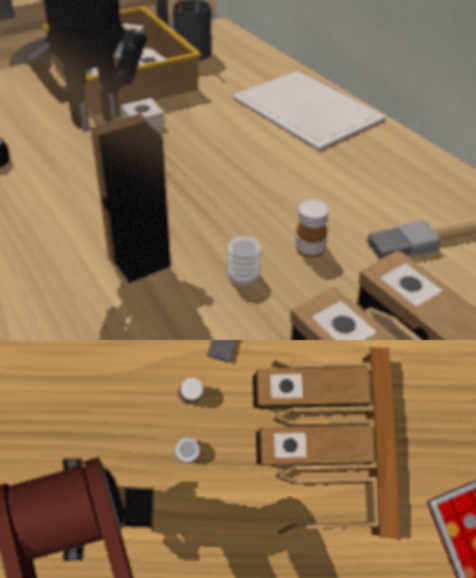

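The fingers are behind the lid at about (77..110, 115), just below the top edge, so I'll push it over now.

Request:
drive_tool(steps=[[0, 0, 0, -1.5, 0, 0, 0.3], [0, 0, 0, -3, 0, 0, 0.3], [0, 0, 0, -4, 0, 0, 0.3], [0, 0, 0, -5, 0, 0, 0.3], [0, 0, 0, -6, 0, 0, 0.3], [0, 0, 0, -7, 0, 0, 0.3]])

```text
time: 2.0
eef_pos: [0.4528, 0.1451, 0.3312]
tool_rot: [0.695, 0.719, 0.0, 0.0]
contact_force: [-0.3, -0.1, 0.6]
width: 0.0257
gripper_force: 0.1
```

Request:
drive_tool(steps=[[0, 0, 0, -1, 0, 0, 0.3], [0, 0, 0, -2, 0, 0, 0.3], [0, 0, 0, -3, 0, 0, 0.3], [0, 0, 0, -4, 0, 0, 0.3], [0, 0, 0, -4, 0, 0, 0.3], [0, 0, 0, -4, 0, 0, 0.3]])

```text
time: 2.6
eef_pos: [0.4541, 0.1057, 0.3307]
tool_rot: [0.695, 0.719, 0.0, -0.0]
contact_force: [0.1, -0.7, -0.4]
width: 0.0257
gripper_force: 0.0
```

```bash
python3 -c "
from h import *
move([.45,.17,.33])
a=np.vstack([r.read_camera('side')[130:330,150:430],r.read_camera('top')[160:300,200:480]])
cv2.imwrite('pics/tip.png',cv2.resize(a,None,fx=1.7,fy=1.7))"
```

```text
t 2.6 turn [-0.     -0.0002 -0.0016] shift cm [ 6.45 -0.2   0.07] w 0.02572099025902035 f [ 0.13 -0.67 -0.43]
```

View pics/tip.png

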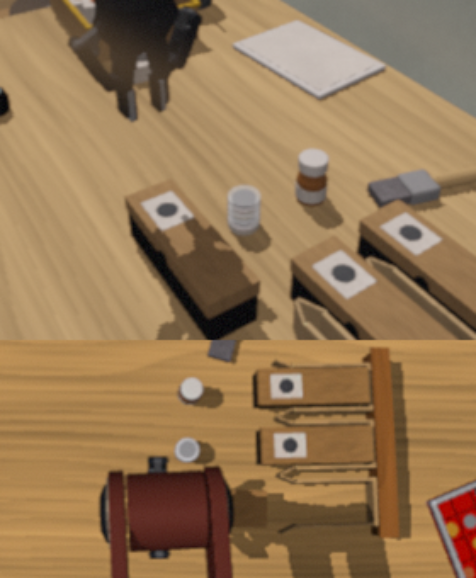

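The box lies lid up, with its lid corners in the side crop at about (127,200), (175,180), (258,284) and (206,320).

```bash
python3 -c "
from h import *
for p in((127,200),(175,180),(258,284),(206,320)): print(w('side',150+p[0]/1.7,130+p[1]/1.7,.058))
move([.45,.18,.33])
move([.45,.18,.19])"
```

```text
[0.4237 0.0993 0.058 ]
[0.484  0.1015 0.058 ]
[ 0.476  -0.0765  0.058 ]
[ 0.4131 -0.0864  0.058 ]
t 2.7 turn [-0.0001 -0.0002 -0.0008] shift cm [ 7.4  -0.16  0.07] w 0.025750988957311528 f [ 0.33 -0.23  0.49]
t 2.7 turn [-0.0001 -0.0002 -0.0008] shift cm [ 7.4  -0.16 14.07] w 0.025750988957311528 f [ 0.33 -0.23  0.49]
```

Request:
drive_tool(steps=[[0, 0, 0, 5, 0, 0, 0.3], [0, 0, 0, 10, 0, 0, 0.3], [0, 0, 0, 11.5, 0, 4, 0.3], [0, 0, 0, 11.5, 0, 9, 0.3], [0, 0, 0, 11.5, 0, 14, 0.3], [0, 0, 0, 11.5, 0, 14, 0.3]])

```text
time: 3.3
eef_pos: [0.4459, 0.2202, 0.1829]
tool_rot: [0.694, 0.719, -0.007, -0.004]
contact_force: [-1.8, -0.8, -0.9]
width: 0.0256
gripper_force: 0.0
```

```bash
python3 -c "
from h import *
move([.45,.18,.19])
a=cv2.resize(r.read_camera('top')[215:290,270:430],None,fx=4,fy=4,interpolation=cv2.INTER_CUBIC)
b=cv2.resize(r.read_camera('side')[190:350,195:355],None,fx=4,fy=4,interpolation=cv2.INTER_CUBIC)[:300]
b=cv2.resize(r.read_camera('side')[215:335,210:370],None,fx=4,fy=4,interpolation=cv2.INTER_CUBIC)[:300]
cv2.imwrite('pics/lie.png',cv2.convertScaleAbs(np.vstack([a,b]),alpha=1.8))"
```

```text
t 3.3 turn [-0.0159  0.0044  0.0003] shift cm [-4.03  0.25 -0.7 ] w 0.025644338596906034 f [-1.8  -0.84 -0.85]
```

View pics/lie.png

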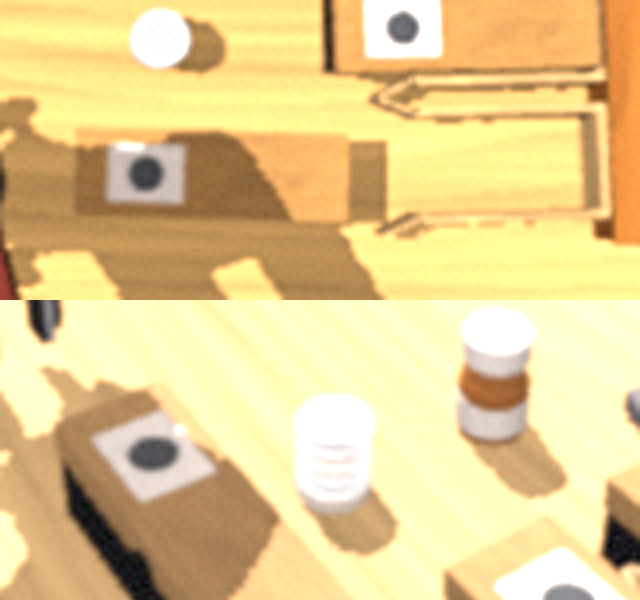

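The box lies slightly yawed, with corners at (76,128), (76,215), (348,135) and (345,222). Its far end sits about 9 mm off the bay axis, inside the flared mouth (tips at rows 98 and 233). A two-finger push squared to the bay should straighten it.

Request:
drive_tool(steps=[[0, 0, 0, -4, 0, 0, 0.3], [0, 0, 0, -8, 0, 0, 0.3], [0, 0, 0, -10, 0, 0, 0.3], [0, 0, 0, -10.7, 0, 0, 0.3], [0, 0, 0, -11.3, 0, 0, 0.3], [0, 0, 0, -12, 0, 0, 0.3], [0, 0, 0, -12.7, 0, 0, 0.3], [0, 0, 0, -13.4, 0, 0, 0.3], [0, 0, 0, -14, 0, 0, 0.3], [0, 0, 0, -14, 0, 0, 0.3]])

```text
time: 4.45
eef_pos: [0.456, 0.0811, 0.1924]
tool_rot: [0.695, 0.719, 0.001, 0.001]
contact_force: [0.0, 2.3, 4.2]
width: 0.0261
gripper_force: 1.1
```

```bash
python3 -c "
from h import *
move([.456,-.056,.19])
a=cv2.resize(r.read_camera('top')[215:290,270:430],None,fx=4,fy=4,interpolation=cv2.INTER_CUBIC)
b=cv2.resize(r.read_camera('side')[215:340,210:370],None,fx=4,fy=4,interpolation=cv2.INTER_CUBIC)[200:]
cv2.imwrite('pics/push.png',cv2.convertScaleAbs(np.vstack([a,b]),alpha=1.8))"
```

```text
t 4.45 turn [ 0.0035  0.     -0.0003] shift cm [-13.7   -0.48   0.24] w 0.02610916216874937 f [0.01 2.31 4.17]
```

View pics/push.png

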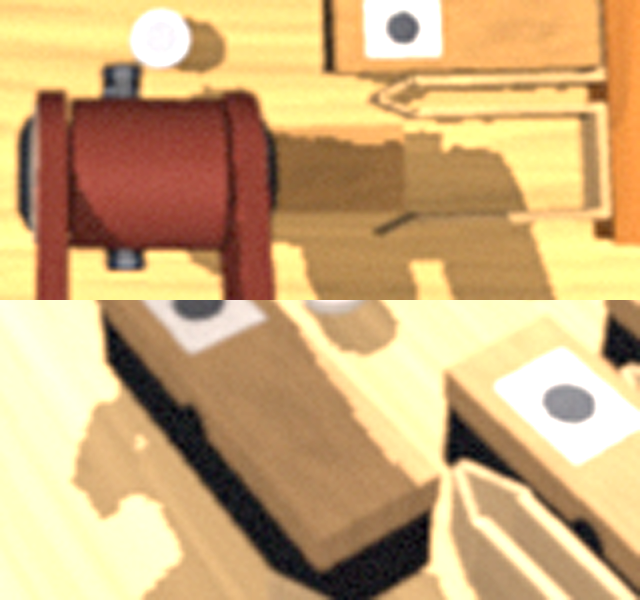

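The far end is now at column 403, rows 125–211. It is centred to about 2 mm and inside the flare, so I'll push on.

Request:
drive_tool(steps=[[0, 0, 0, -0.8, 0, 0, 0.3], [0, 0, 0, -1.8, 0, 0, 0.3], [0, 0, 0, -2.8, 0, 0, 0.3], [0, 0, 0, -3.8, 0, 0, 0.3], [0, 0, 0, -4.8, 0, 0, 0.3], [0, 0, 0, -5.8, 0, 0, 0.3], [0, 0, 0, -6.8, 0, 0, 0.3], [0, 0, 0, -7.8, 0, 0, 0.3], [0, 0, 0, -8.8, 0, 0, 0.3], [0, 0, 0, -9.8, 0, 0, 0.3], [0, 0, 0, -10.8, 0, 0, 0.3], [0, 0, 0, -11.5, 0, 0, 0.3]])

```text
time: 5.75
eef_pos: [0.4598, -0.0336, 0.1922]
tool_rot: [0.695, 0.719, 0.001, 0.0]
contact_force: [-0.6, 8.5, 8.6]
width: 0.0258
gripper_force: 4.1
```

Request:
drive_tool(steps=[[0, 0, 0, -0.4, 0, 0, 0.3], [0, 0, 0, -0.8, 0, 0, 0.3], [0, 0, 0, -1.2, 0, 0, 0.3], [0, 0, 0, -1.2, 0, 0, 0.3]])

```text
time: 6.15
eef_pos: [0.4602, -0.0457, 0.1922]
tool_rot: [0.695, 0.719, 0.001, 0.0]
contact_force: [0.0, 4.8, 8.1]
width: 0.0258
gripper_force: 2.9
```

Request:
drive_tool(steps=[[0, 0, 0, -0.3, 0, 0, 0.3], [0, 0, 0, -0.6, 0, 0, 0.3], [0, 0, 0, -0.6, 0, 0, 0.3]])

```text
time: 6.45
eef_pos: [0.4604, -0.0515, 0.1922]
tool_rot: [0.695, 0.719, 0.001, 0.0]
contact_force: [0.7, 5.4, 8.2]
width: 0.0256
gripper_force: 3.4
```

Request:
drive_tool(steps=[[0, 0, 0, -0.2, 0, 0, 0.3], [0, 0, 0, -0.4, 0, 0, 0.3], [0, 0, 0, -0.4, 0, 0, 0.3]])

```text
time: 6.75
eef_pos: [0.4605, -0.0553, 0.1922]
tool_rot: [0.695, 0.719, 0.001, 0.0]
contact_force: [-0.2, 7.4, 8.4]
width: 0.0254
gripper_force: 3.7
```

Request:
drive_tool(steps=[[0, 0, 0, -0.2, 0, 0, 0.3], [0, 0, 0, -0.3, 0, 0, 0.3], [0, 0, 0, -0.3, 0, 0, 0.3]])

```text
time: 7.05
eef_pos: [0.4607, -0.0582, 0.1922]
tool_rot: [0.695, 0.719, 0.001, 0.0]
contact_force: [-0.7, 8.7, 9.2]
width: 0.0257
gripper_force: 3.9
```

Request:
drive_tool(steps=[[0, 0, 0, -0.2, 0, 0, 0.3], [0, 0, 0, -0.3, 0, 0, 0.3], [0, 0, 0, -0.3, 0, 0, 0.3]])

```text
time: 7.35
eef_pos: [0.4607, -0.0603, 0.1923]
tool_rot: [0.695, 0.719, 0.003, -0.001]
contact_force: [-0.8, 14.3, 10.9]
width: 0.0257
gripper_force: 7.4
```

The push force is rising, so the box is likely at the back. One more small press will check it.

Request:
drive_tool(steps=[[0, 0, 0, -0.2, 0, 0, 0.3], [0, 0, 0, -0.2, 0, 0, 0.3]])

```text
time: 7.55
eef_pos: [0.4608, -0.061, 0.1923]
tool_rot: [0.695, 0.719, 0.004, -0.003]
contact_force: [-0.5, 22.5, 13.7]
width: 0.0251
gripper_force: 11.3
```

Moving 0.7 mm took 8 N more, so the box is home. I'll back away, up and clear.

Request:
drive_tool(steps=[[0, 0, 0, 1, 0, 0, 0.3], [0, 0, 0, 4, 0, 0, 0.3], [0, 0, 0, 8, 0, 0, 0.3], [0, 0, 0, 12, 0, -3, 0.3], [0, 0, 0, 16, 0, -6, 0.3], [0, 0, 0, 20, 0, -10, 0.3], [0, 0, 0, 22, 0, -12, 0.3], [0, 0, 0, 22, 0, -12, 0.3], [0, 0, 0, 22, 0, -12, 0.3]])

```text
time: 8.45
eef_pos: [0.4521, 0.1561, 0.3104]
tool_rot: [0.694, 0.72, -0.0, 0.001]
contact_force: [0.3, -1.4, -1.0]
width: 0.0256
gripper_force: 0.0
```

```bash
python3 -c "
from h import *
move([.456,-.056,.19])
a=cv2.resize(r.read_camera('top')[165:290,255:445],None,fx=3,fy=3,interpolation=cv2.INTER_CUBIC)
b=cv2.resize(r.read_camera('side')[200:420,250:440],None,fx=3,fy=3,interpolation=cv2.INTER_CUBIC)[:220]
cv2.imwrite('pics/end.png',cv2.convertScaleAbs(np.vstack([a,b]),alpha=1.8))"
```

```text
t 8.45 turn [0.0002 0.0014 0.0008] shift cm [-21.2   -0.37  12.07] w 0.02555124289027401 f [ 0.29 -1.42 -1.02]
```

View pics/end.png

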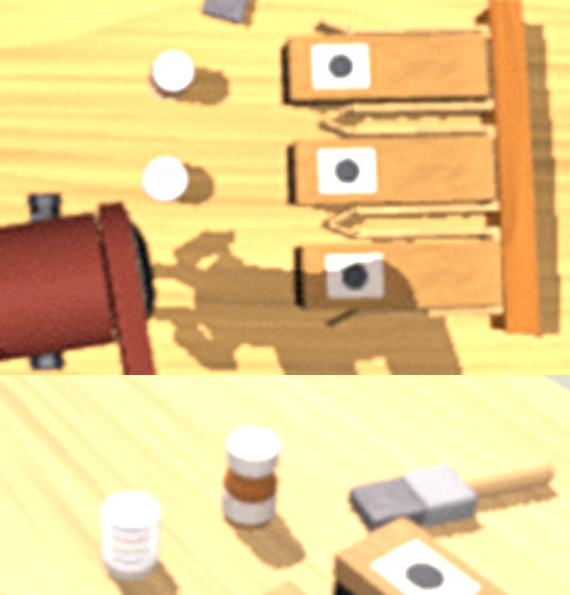

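The box lies lid up in the bay. Its outer end, at column 300, lines up with the filed boxes at 288 and 294. The capsules at (165,178) and the jar at (174,71) haven't moved.

```bash
python3 -c "
from cell import r
print(r.sign_off())"
```

```text
the job is handed in; nothing more can be done
None
```

The coin box was tipped over lid up and pushed fully home into the empty bay; the capsules, jar and filed boxes hadn't moved in the final picture (the loupe and holders were out of frame), and the job was handed in at about 8.5 s, with no verdict returned.

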